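# Hang the work lamp on the sprung boom and draw it out to the marker

### The job

I want to look over the terminal block under good light: hang the cordless work lamp by its handle on the upturned hook of the parked boom and let go of it. Then squeeze the boom's end block so that the lock button in its side goes in, draw the boom out until the stud in its slotted tube stands level with the marker clip on the scale, and hold it there, with the lamp hanging from the hook. The boom springs back when let go, so finish while still holding it; leave the marker clip and the other things on the bench where they are.

Things in the scene. Friction and masses are not known exactly. Their poses are not given: they have to be found in the camera images.
- lamp: cordless work lamp, loose, about 0.26 kg: squat round black housing 100 mm wide, 52 mm high, white diffuser underneath, standing on the bench, under a stiff grey U handle whose straight bar runs along y. Origin: centre of the underside; z up. The bar is 12 x 12 mm in section, 136 mm long, underside 125 mm and top 137 mm up; uprights 8 mm thick at y = +-64 mm. Total width 136 mm
- lamp_handle (a point): middle of the underside of the lamp's handle bar, the place that rests on the hook. Grip the bar from above some 34 mm to one side of it (fingers across the bar) and the middle stays free for the hook
- boom_end: end of the boom, travels with it: black block 44 (x) by 32 (y) by 40 mm (z), the hook on its front. Origin: centre of the block, 232 mm above the bench; z up; the boom comes out along its -x, level. Lock button in the +y face, the -y face plain and ribbed: squeeze it across y from above, one finger on each. A 22 mm wide neck joins block and hook, to x = -47 mm
- hook_seat (a point): middle of the hook's seat, 237 mm above the bench, 74 mm before the block's centre. The hook is a flat bar 14 mm wide running on along the boom, clear for 27 mm either way of here; then the upturned tip, 10 mm thick, top 26 mm above the seat. The handle bar rests here crosswise to the boom; the lamp's underside then hangs 112 mm above the bench
- button_face (a point): centre of the lock button's outer face (26 x 24 mm), on the end block's +y side; it stands 7 mm proud of the block, so that block and button measure 39 mm together, 33 mm with the button in
- lock_button (a joint): how far the lock button is pushed in: 0 = out (locked), 0.006 m = fully in; sprung, 6 N to start it, 14 N fully in. The latch lets go from 0.0047 m. Once the boom is 20 mm out or more the button no longer matters; on the way back the latch snaps locked by itself
- boom (a joint): how far the boom is drawn out, m: 0 = parked (where it starts, locked with up to 3 mm of play), end stop at 0.17. A return spring pulls it back with about 5 N when parked and 7 N when far out, plus some drag when moved fast
- stud (a point): top of the dark round stud, 9 mm across, that is fixed to the sliding bar and rides in the slot on top of the boom's tube; it travels with the boom, along the scale
- clip (a joint): position of the marker clip along the scale, m: it is the boom extension (boom) at which the stud is level with the clip, 0.09 to 0.15. The clip is held by friction
- clip_mark (a point): marker clip, a small dark saddle, 12 mm along the tube, on one edge of the slot: the point in the slot's middle beside its pointer nib, to which the stud shall come. x and y as on the stand
- boom_stand: fixed stand of the boom: round foot 160 mm across, column, and on it the level slotted square aluminium tube, 34 mm wide, top 249 mm above the bench, from x = +73 to -170 mm; scale lines across its top every 10 mm, long ones every 50 mm. Origin: centre of the foot's underside; z up; the boom comes out along -x; parked end block centred at x = -200 mm
- terminal_block: white distribution block with screw bars, 75 x 100 x 50 mm, loose; origin centre of its underside; leave it alone
- breaker3: white three-pole circuit breaker, 85 x 54 x 76 mm high, loose; leave it alone
- breaker1: white single-pole circuit breaker lying on its side, 85 x 76 x 18 mm high, loose; leave it alone
- earth_terminal: small green and yellow terminal, 50 x 14 x 42 mm, loose; leave it alone
- screwdriver: screwdriver lying on the bench, 200 mm long; leave it alone
- screw_tray: grey tray of screws, 100 x 150 x 45 mm; leave it alone
Things that resemble listed ones, but are neither listed nor needed, are in the scene too. What is shaped like the lamp but red is not meant.

How it is judged:
On the way, in this order (a step that is already met when the one before it is completed fails the run):
1. the lamp hangs by its handle on the hook of the parked boom and has been let go (distance between lamp_handle and hook_seat below 0.035 m and height (world z) of lamp above 0.09 m and angle between lamp's own z axis and vertical below 0.4 rad and contact force between lamp and boom_end above 1 N and contact force between lamp and the fingers below 0.2 N and value of joint boom below 0.006 m), for 0.3 s.
2. the lock button is pushed in while the boom is still parked (value of joint lock_button above 0.0045 m and value of joint boom below 0.015 m), for 0.05 s.
At the end, for the whole second after the job is handed in: the boom is drawn out so that the stud stands within 6 mm of the marker clip along the scale, still (under 10 mm/s), held there by the fingers on the end block; the lamp hangs still and roughly upright (within 23 degrees) by its handle in the hook, carried by nothing else (x of stud in the frame of clip_mark between -0.006 and 0.006 m and velocity of joint boom between -0.01 and 0.01 m/s and contact force between the fingers and boom_end above 3 N and distance between lamp_handle and hook_seat below 0.035 m and height (world z) of lamp above 0.09 m and angle between lamp's own z axis and vertical below 0.4 rad and contact force between lamp and boom_end above 1 N and contact force between lamp and the arm below 0.2 N and contact force between lamp and the fingers below 0.2 N and linear speed of lamp below 0.08 m/s); the arm keeps its last pose, push and grip.
It fails at once if the marker clip is shifted by more than 4 mm (distance of clip_mark from where it was at the start of the episode above 0.004 m).
It fails at once if the lamp is tipped over (angle between lamp's own z axis and vertical above 0.9 rad).
It fails at once if another thing on the bench is moved by more than 30 mm (distance of any of terminal_block, breaker3, breaker1, earth_terminal, screwdriver, screw_tray from where it was at the start of the episode above 0.03 m).
It also fails if it takes over 58 s, if anything falls off the work surface, if the arm or the gripper's body presses on something with over 40 N, if the wrist force passes 120 N, or if a joint passes its speed limit or range.

### The arm

A 7-joint arm with a two-finger parallel gripper is mounted at the origin on the work surface. World frame = base frame: x ahead of the robot, y to its left, z up, the work surface at z = 0. Lengths are in m, angles in rad, forces in N, time in s.
With the tool pointing down it reaches from about 0.35 to 0.9 m from the base axis. Payload 8.1 kg.
Tool frame: the origin (TCP) lies midway between the tips of the shut fingers; the grasp point (between the pads) lies arm.hold_point_z behind it (arm.hold_point_z is the distance from the TCP to the grasp point, in m); z points along the fingers, x is the direction in which the jaws open and shut, and the axes are right-handed (so a half turn about z gives the same grasp; the last joint's range is limited). The gripper opens to 92 mm and grips with 3 to 60 N. Pads are 19 mm wide; open, the fingers measure 130 mm over their backs; the gripper's body (75 mm by 190 mm) begins 47 mm behind the grasp point.
Start: joints at [-1.311, 0.434, 0.025, 1.573, -0.012, 1.134, -0.075], TCP at [0.222, 0.584, 0.227] pointing down, gripper open.
Joint ranges: [-2.62, 2.62], [-0.44, 2.09], [-1.27, 1.32], [0.08, 2.57], [-1.32, 4.46], [0.12, 2], [-2.74, 2.74]. Speed limits (rad/s): [2.22, 2.22, 3.01, 3.01, 3.14, 3.14, 3.14].

### API

Orientations are given as a rotation vector (axis times angle).
In Python, from cell import arm gives the robot as it stands.
- The arm moves only by the shell command python3 -m pendant 'ROWS' [FORCE]. ROWS is JSON, a list of rows, each an object with "dp": the shift along the tool's x, y, z in m, a list of three; "rotation": the turn, a rotation vector about the tool's x, y, z in rad, a list of three; "fingers": the closure, from -1 (fully open) to 1 (shut). In form: [{"dp": [x, y, z], "rotation": [rx, ry, rz], "fingers": fingers}, ...]. A call has 1 to 20 rows; each row is the pose to reach, as a shift and turn from the pose measured when the call began, along the tool's axes at that moment; what a row does not reach only later rows make up. A row lasts 1/8 s, in which the tool goes at most 62.5 mm and 10.7 degrees, less where a joint would pass 70% of its speed; a pose out of reach is approached as far as the arm can. A call with a gripper value outside its range is refused whole. The fingers move at their own pace and stop on an object; FORCE is the grip in N (left out, the last holds). Time passes only in rows, so rows that repeat a pose let the fingers close. It gives the time, the measured TCP pose, the force and the opening at its end, in the units of the state.
- arm.observe(): the state, without advancing time (a new reading comes with each control period).
- arm.get_image(name): name is "scene" or "top"; returns the picture (480x640x3 uint8, blue, green, red); there is no depth.
- arm.camera_params(name): a dict with "camera_matrix" (3x3 intrinsics, pixels), "rvec" (rotation vector, rad) and "tvec" (3), from world to camera coordinates, as OpenCV has them. Camera axes: x right, y down, z forward; pixel columns grow to the right and rows downward; lengths in m; the calibration is good to about 2 mm. A picture is of the moment at which its call begins. camera_params takes no time and is no camera call.
- arm.sign_off(): hands the job in, once; it reports no verdict.
The state is a dict: "clock": time; "joints": joint angles; "dq": joint speeds; "joint_efforts": joint torques, N m; "position": TCP position; "ee_rot": TCP orientation; "force": force on the tool from outside, world axes, zero at the start; "ft_torque": the same for the moment, N m; "width": opening from 0.0 (shut) to 1.0 (fully open).
Only numpy, scipy, OpenCV 4.12 (cv2) and the standard library are available. Lean on these libraries where they do the work, as an engineer would, in place of code of your own. Each camera call takes 0.05 s, during which the arm holds its last target.

## Working session

There is one attempt and no reset: what is moved stays moved. The work goes in short steps, Python scripts to look and compute and a shell command to move; the robot and the scene stay as the last step left them, time stands still between calls to the robot, and variables do not carry over. Pictures are saved under pics/ and viewed, and the job is handed in when it is done.

```bash
ls; mkdir -p pics; python3 - <<'E'
from cell import arm
import cv2,numpy as np
print(arm.observe(), arm.hold_point_z)
for n in("scene","top"):
    cv2.imwrite(f"pics/{n}0.png",arm.get_image(n)); p=arm.camera_params(n)
    R=cv2.Rodrigues(np.array(p["rvec"],float))[0];print(n,p["camera_matrix"],-R.T@np.array(p["tvec"]).ravel(),R)
E
```

```text
pics
{'clock': 0.0, 'joints': array([-1.310611  ,  0.43521749,  0.02497616,  1.57412578, -0.01159919,
        1.13395047, -0.07512701]), 'dq': array([ 1.64469069e-03, -8.45231481e-04,  1.79111596e-04,  2.71252935e-05,
       -3.12446180e-05, -9.11249607e-04,  8.99936030e-04]), 'joint_efforts': array([ 8.05483637e-05, -6.67838645e+01,  9.85520706e-01, -3.14462686e+01,
       -6.03584270e-02,  4.28111083e-02,  2.02933338e-04]), 'position': array([0.22167434, 0.58382138, 0.22593731]), 'ee_rot': array([ 2.58500909e+00,  1.78355205e+00, -1.87449027e-03]), 'force': array([0.18693231, 0.40589727, 0.53756066]), 'ft_torque': array([0.03431375, 0.01362124, 0.01958972]), 'width': 0.9980788500078794} 0.0188
scene [[552.10459389   0.         324.14450397]
 [  0.         552.10459389 238.42992918]
 [  0.           0.           1.        ]] [ 1.46750884 -0.50131661  0.86975083] [[ 0.39801424  0.91722654  0.01673741]
 [ 0.50370567 -0.20325283 -0.83962425]
 [-0.76672372  0.34261313 -0.54290973]]
top [[499.05388174   0.         315.96176715]
 [  0.         499.05388174 241.74352222]
 [  0.           0.           1.        ]] [ 0.36610425 -0.04930187  1.42449619] [[-0.00454423 -0.99998734 -0.00216239]
 [-0.99536995  0.00473084 -0.09600145]
 [ 0.09601047  0.00171613 -0.99537885]]
```

View pics/scene0.png

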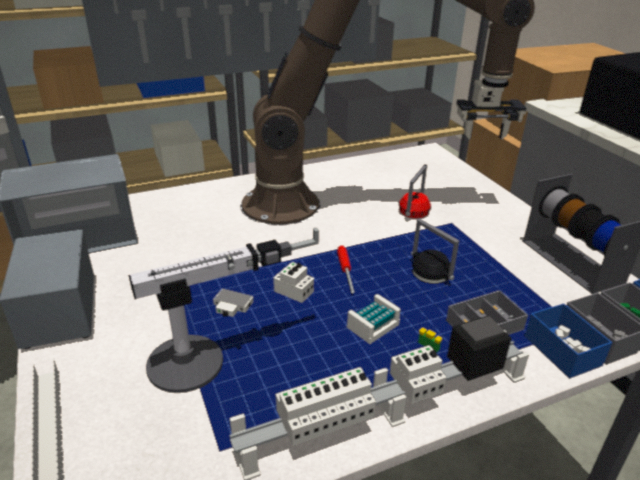

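View pics/top0.png

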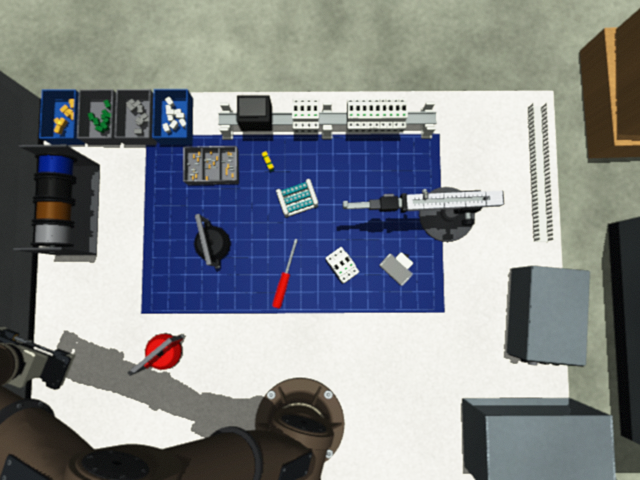

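Candidates for the lamp are the black-housed one at top (210,241) / scene (432,262) and the red one at top (163,351) / scene (415,205). I choose the black one. The boom is at top (345–505,200), and the boxes and the rail are not it. Next, close crops.

```bash
python3 - <<'E'
import cv2,numpy as np
t=cv2.imread("pics/top0.png");s=cv2.imread("pics/scene0.png")
def c(im,x,y,w,h,k,n):
    o=cv2.resize(im[y:y+h,x:x+w],None,fx=k,fy=k,interpolation=cv2.INTER_CUBIC)
    for i in range(0,w,10):
        cv2.putText(o,str(x+i),(i*k,8),0,.3,(0,255,255),1); cv2.line(o,(i*k,10),(i*k,14),(0,255,255),1)
    for j in range(10,h,10):
        cv2.putText(o,str(y+j),(0,j*k+3),0,.3,(0,255,255),1); cv2.line(o,(20,j*k),(24,j*k),(0,255,255),1)
    cv2.imwrite("pics/"+n,o)
c(t,180,200,70,80,7,"lt.png");c(t,335,170,100,60,8,"bt.png");c(t,420,170,100,60,8,"bt2.png")
c(s,400,215,70,75,8,"ls.png");c(s,120,220,210,90,4-1+0,"bs.png")
E
```

```text
(no output)
```

View pics/lt.png

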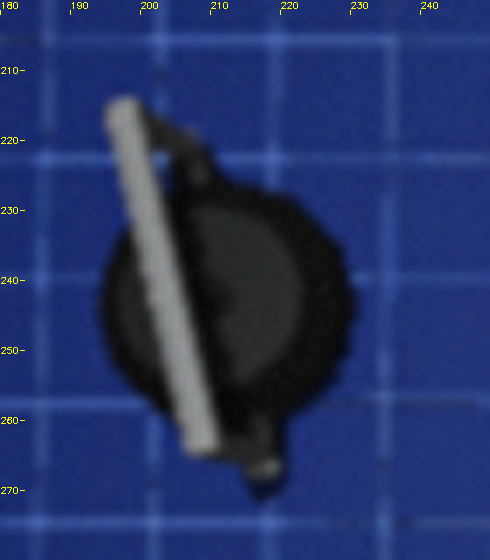

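View pics/bt.png

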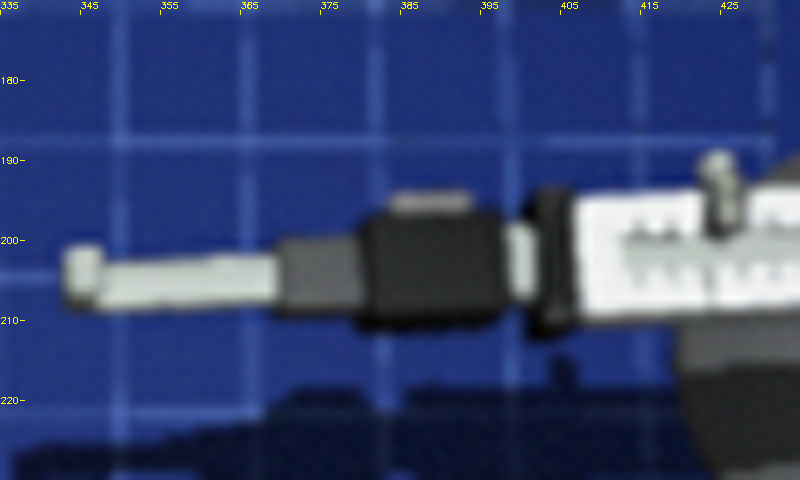

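View pics/bt2.png

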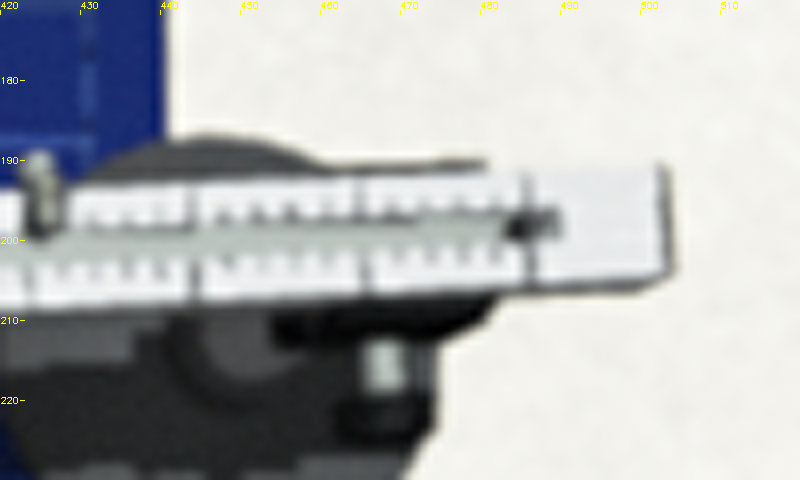

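View pics/ls.png

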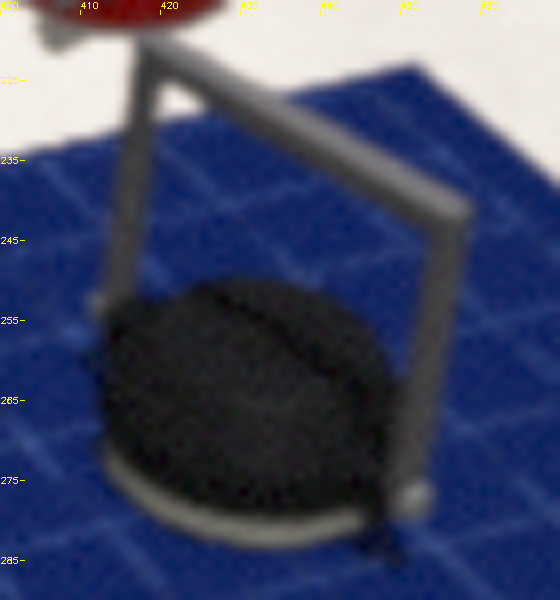

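View pics/bs.png

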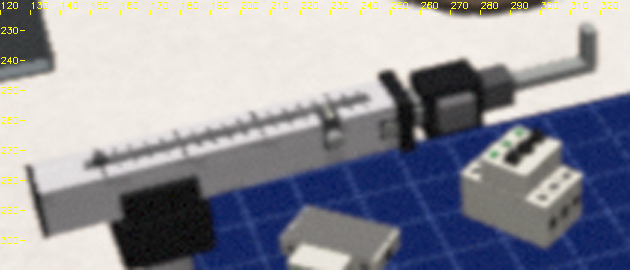

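```bash
cat > h.py <<'E'
from cell import arm
import cv2,numpy as np
def w(n,px,z):
    p=arm.camera_params(n);K=np.array(p["camera_matrix"]);R=cv2.Rodrigues(np.array(p["rvec"],float))[0]
    C=-R.T@np.array(p["tvec"],float).ravel()
    d=R.T@np.linalg.inv(K)@np.array([px[0],px[1],1.]);return C+d*(z-C[2])/d[2]
def proj(n,P):
    p=arm.camera_params(n)
    return cv2.projectPoints(np.array(P,float).reshape(-1,3),np.array(p["rvec"],float),np.array(p["tvec"],float),np.array(p["camera_matrix"]),None)[0].reshape(-1,2)
E
python3 - <<'E'
from h import *
np.set_printoptions(precision=4,suppress=True)
for l,n,p,z in [("bar far",'top',(197.5,215.5),.137),("bar near",'top',(208.5,263.5),.137),("house",'top',(212.5,242),.052),
 ("bar far s",'scene',(455,241.5),.137),("bar near s",'scene',(418.5,220.5),.137),
 ("stud",'top',(484,198.5),.249),("nib",'top',(425,199.5),.249),("slot",'top',(413,201),.249),
 ("blockL",'top',(380,204),.252),("blockR",'top',(398,204),.252),("seatbar",'top',(358,205.5),.237),("tip",'top',(345,201.5),.263),
 ("necktip",'top',(369.5,205),.240),("tubeend",'top',(407,203),.249),("tubeback",'top',(502.5,197),.249),
 ("stud s",'scene',(151.5,272.5),.249),("clip s",'scene',(229,258),.252),("tip s",'scene',(313,229),.263),("block s c",'scene',(263,243),.252)]:
    print(l,w(n,p,z))
E
```

```text
bar far [0.5605 0.2614 0.137 ]
bar near [0.4352 0.2307 0.137 ]
house [0.4991 0.239  0.052 ]
bar far s [0.5649 0.252  0.137 ]
bar near s [0.4457 0.2217 0.137 ]
stud [ 0.5812 -0.4484  0.249 ]
nib [ 0.5795 -0.3078  0.249 ]
slot [ 0.576  -0.2791  0.249 ]
blockL [ 0.5686 -0.1999  0.252 ]
blockR [ 0.5684 -0.2427  0.252 ]
seatbar [ 0.5678 -0.1488  0.237 ]
tip [ 0.5731 -0.1162  0.263 ]
necktip [ 0.5684 -0.1762  0.24  ]
tubeend [ 0.5712 -0.2647  0.249 ]
tubeback [ 0.5846 -0.4927  0.249 ]
stud s [ 0.5776 -0.4566  0.249 ]
clip s [ 0.5901 -0.311   0.252 ]
tip s [ 0.5689 -0.1255  0.263 ]
block s c [ 0.5643 -0.2333  0.252 ]
```

```bash
cat >> h.py <<'E'
from scipy.spatial.transform import Rotation as Ro
np.set_printoptions(precision=4,suppress=True)
def goal(pos,yaw):
    "TCP target, jaw axis yaw deg -> dp, rotation in current tool axes"
    s=arm.observe();R=Ro.from_rotvec(s["ee_rot"])
    y=np.radians(yaw);x=np.array([np.cos(y),np.sin(y),0]);z=np.array([0,0,-1.]);
    T=Ro.from_matrix(np.c_[x,np.cross(z,x),z])
    print("dp",R.inv().apply(np.array(pos)-s["position"]),"rot",(R.inv()*T).as_rotvec(),"at",s["position"],"t",s["clock"],"w",s["width"],"F",s["force"])
E
python3 -c "
from h import *
goal([.468,.233,.24],104)
for a,b in [((407,194.7),(500,191)),((407,210),(500,205.5))]: print(w('top',a,.249),w('top',b,.249))"
```

```text
dp [-0.2406  0.3548 -0.0136] rot [-0.0003  0.0014 -0.6072] at [0.2217 0.5839 0.226 ] t 0.1 w 1.0000291702277302 F [-0.4552 -0.3879 -0.2996]
[ 0.5913 -0.2651  0.249 ] [ 0.5991 -0.4873  0.249 ]
[ 0.5544 -0.2643  0.249 ] [ 0.5641 -0.4859  0.249 ]
```

```bash
python3 -m pendant '[{"dp":[-0.024,0.035,-0.002],"rotation":[0,0,-0.06],"fingers":-1},{"dp":[-0.06,0.089,-0.005],"rotation":[0,0,-0.15],"fingers":-1},{"dp":[-0.096,0.142,-0.01],"rotation":[0,0,-0.25],"fingers":-1},{"dp":[-0.132,0.195,-0.0136],"rotation":[0,0,-0.34],"fingers":-1},{"dp":[-0.168,0.248,-0.0136],"rotation":[0,0,-0.43],"fingers":-1},{"dp":[-0.204,0.3,-0.0136],"rotation":[0,0,-0.52],"fingers":-1},{"dp":[-0.23,0.34,-0.0136],"rotation":[0,0,-0.58],"fingers":-1},{"dp":[-0.2406,0.3548,-0.0136],"rotation":[0,0,-0.607],"fingers":-1},{"dp":[-0.2406,0.3548,-0.0136],"rotation":[0,0,-0.607],"fingers":-1},{"dp":[-0.2406,0.3548,-0.0136],"rotation":[0,0,-0.607],"fingers":-1}]' 40
python3 - <<'E'
from h import *
cv2.imwrite("pics/t1.png",cv2.resize(arm.get_image("top")[160:320,130:300],None,fx=3,fy=3));cv2.imwrite("pics/s1.png",arm.get_image("scene"))
goal([.468,.233,.113],104)
E
```

```text
clock: 1.35
position: [0.4671, 0.2343, 0.2398]
ee_rot: [-1.933, -2.476, 0.002]
force: [-0.5, 0.3, 0.4]
width: 1.001
dp [-0.0016  0.0007  0.1269] rot [-0.0011  0.0008  0.0019] at [0.467  0.2345 0.2399] t 1.45 w 0.9969270211146702 F [ 0.6151  0.1068 -0.4412]
```

View pics/s1.png

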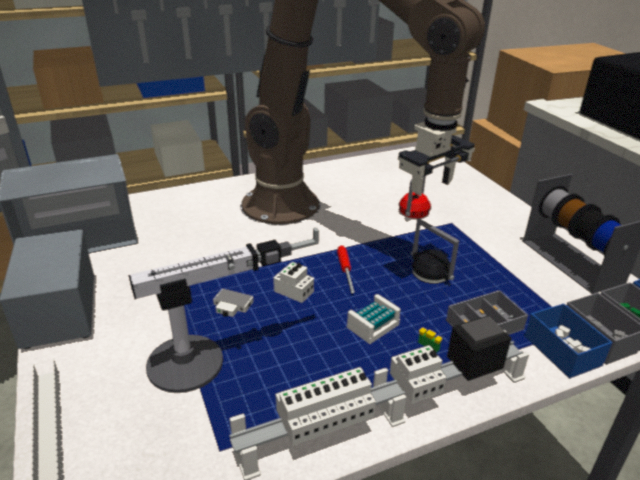

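View pics/t1.png

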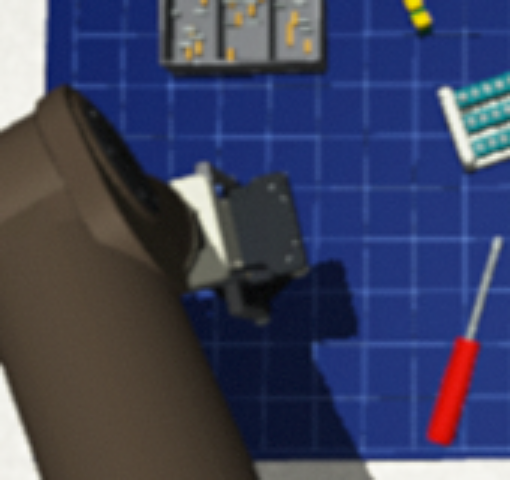

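The gripper, at scene (435,170), straddles the bar's near half at about (420,222). I'll descend.

```bash
python3 -m pendant '[{"dp":[-0.0016,0.0007,0.02],"rotation":[0,0,0],"fingers":-1},{"dp":[-0.0016,0.0007,0.05],"rotation":[0,0,0],"fingers":-1},{"dp":[-0.0016,0.0007,0.08],"rotation":[0,0,0],"fingers":-1},{"dp":[-0.0016,0.0007,0.11],"rotation":[0,0,0],"fingers":-1},{"dp":[-0.0016,0.0007,0.125],"rotation":[0,0,0],"fingers":-1},{"dp":[-0.0016,0.0007,0.127],"rotation":[0,0,0],"fingers":-1},{"dp":[-0.0016,0.0007,0.127],"rotation":[0,0,0],"fingers":-1}]' 40
python3 - <<'E'
from h import *
cv2.imwrite("pics/s2.png",cv2.resize(arm.get_image("scene")[140:300,370:500],None,fx=4,fy=3.7))
goal([.468,.233,.113],104)
E
```

```text
clock: 2.33
position: [0.4684, 0.2336, 0.1137]
ee_rot: [1.931, 2.478, -0.0]
force: [-0.3, -0.2, -0.3]
width: 1.001
dp [-0.0004 -0.0007  0.0009] rot [0.0004 0.0002 0.002 ] at [0.4686 0.2335 0.1139] t 2.375 w 0.9955383666251801 F [0.969  0.6632 0.5274]
```

View pics/s2.png

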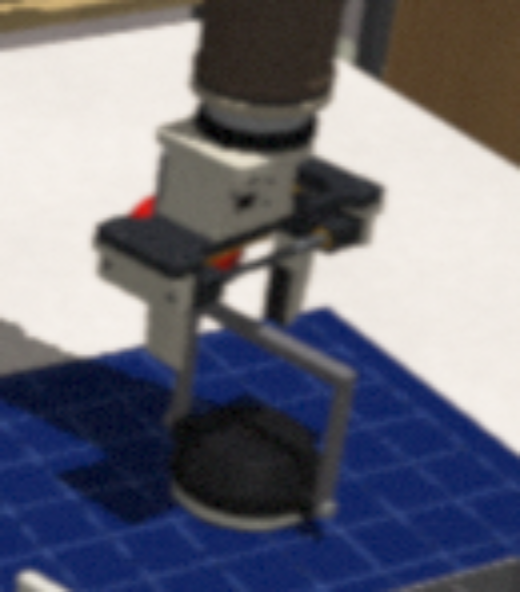

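The bar is between the fingers, so I'll close and lift.

```bash
python3 -m pendant '[{"dp":[0,0,0],"rotation":[0,0,0],"fingers":0},{"dp":[0,0,0],"rotation":[0,0,0],"fingers":0.6},{"dp":[0,0,0],"rotation":[0,0,0],"fingers":1},{"dp":[0,0,0],"rotation":[0,0,0],"fingers":1},{"dp":[0,0,0],"rotation":[0,0,0],"fingers":1},{"dp":[0,0,0],"rotation":[0,0,0],"fingers":1},{"dp":[0,0,-0.01],"rotation":[0,0,0],"fingers":1},{"dp":[0,0,-0.03],"rotation":[0,0,0],"fingers":1},{"dp":[0,0,-0.03],"rotation":[0,0,0],"fingers":1}]' 50
python3 - <<'E'
from h import *
cv2.imwrite("pics/s3.png",cv2.resize(arm.get_image("scene")[140:300,370:500],None,fx=4,fy=3.7))
goal([.468,.233,.32],104)
E
```

```text
clock: 3.5
position: [0.4696, 0.2342, 0.1455]
ee_rot: [1.931, 2.476, 0.005]
force: [-0.1, -0.3, 0.9]
width: 0.07
dp [-0.0005 -0.0009 -0.1754] rot [ 0.0022 -0.0004  0.0022] at [0.4691 0.2339 0.1446] t 3.55 w 0.029788925768829234 F [-0.8175 -0.5779  0.5169]
```

View pics/s3.png

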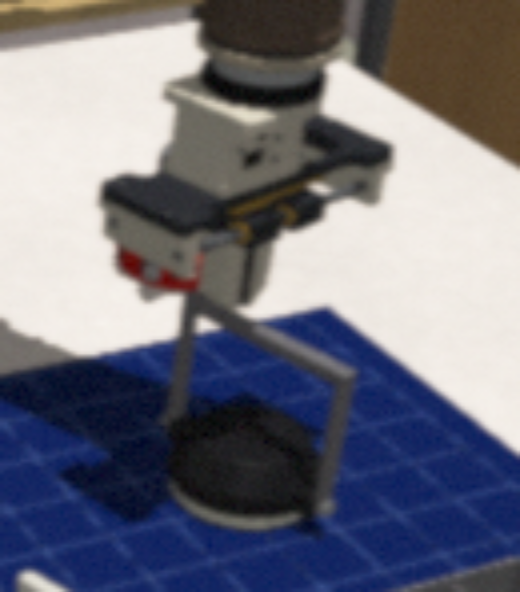

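The lift began before the slow fingers had closed. The lamp is untouched, with its bar ends still at the same pixels. I'll open, go down again and allow more time.

```bash
python3 -m pendant '[{"dp":[0,0,-0.01],"rotation":[0,0,0],"fingers":-1},{"dp":[0,0,-0.01],"rotation":[0,0,0],"fingers":-1},{"dp":[0,0,-0.01],"rotation":[0,0,0],"fingers":-1},{"dp":[0,0,-0.01],"rotation":[0,0,0],"fingers":-1},{"dp":[0,0,-0.01],"rotation":[0,0,0],"fingers":-1},{"dp":[0,0,-0.01],"rotation":[0,0,0],"fingers":-1},{"dp":[0,0,-0.01],"rotation":[0,0,0],"fingers":-1},{"dp":[0,0,-0.01],"rotation":[0,0,0],"fingers":-1}]' 50
python3 -m pendant '[{"dp":[0,0,0.02],"rotation":[0,0,0],"fingers":-1},{"dp":[0,0,0.035],"rotation":[0,0,0],"fingers":-1},{"dp":[0,0,0.041],"rotation":[0,0,0],"fingers":-1},{"dp":[0,0,0.041],"rotation":[0,0,0],"fingers":1},{"dp":[0,0,0.041],"rotation":[0,0,0],"fingers":1},{"dp":[0,0,0.041],"rotation":[0,0,0],"fingers":1},{"dp":[0,0,0.041],"rotation":[0,0,0],"fingers":1},{"dp":[0,0,0.041],"rotation":[0,0,0],"fingers":1},{"dp":[0,0,0.041],"rotation":[0,0,0],"fingers":1},{"dp":[0,0,0.041],"rotation":[0,0,0],"fingers":1},{"dp":[0,0,0.041],"rotation":[0,0,0],"fingers":1},{"dp":[0,0,0.041],"rotation":[0,0,0],"fingers":1},{"dp":[0,0,0.041],"rotation":[0,0,0],"fingers":1}]' 50
python3 - <<'E'
from h import *
cv2.imwrite("pics/s4.png",cv2.resize(arm.get_image("scene")[140:300,370:500],None,fx=4,fy=3.7))
goal([.468,.233,.32],104)
E
```

```text
clock: 4.55
position: [0.4691, 0.2339, 0.1546]
ee_rot: [1.931, 2.477, 0.003]
force: [-0.9, 0.5, 0.9]
width: 0.853
clock: 6.18
position: [0.4689, 0.2338, 0.1135]
ee_rot: [1.931, 2.477, 0.002]
force: [0.1, -0.2, -0.2]
width: 0.122
dp [-0.0005 -0.0007 -0.2065] rot [ 0.0017 -0.0003  0.0022] at [0.4689 0.2338 0.1135] t 6.225 w 0.12416599457996494 F [-0.2663 -0.2248 -0.976 ]
```

View pics/s4.png

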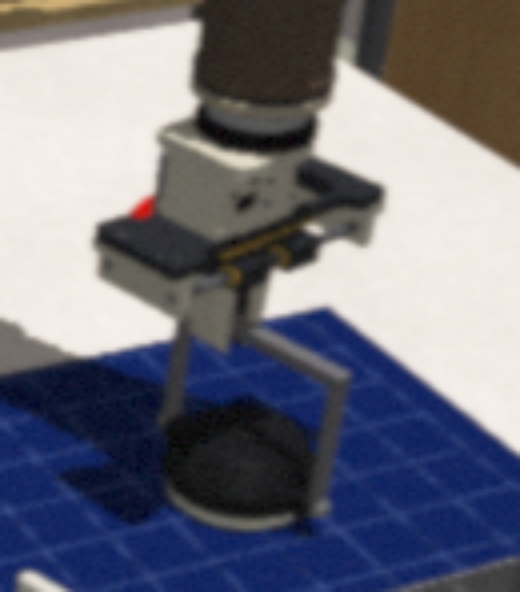

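Gripped (11.3 mm, about the bar's 12 mm). I'll lift slowly and look.

```bash
python3 -m pendant '[{"dp":[0,0,-0.004],"rotation":[0,0,0],"fingers":1},{"dp":[0,0,-0.014],"rotation":[0,0,0],"fingers":1},{"dp":[0,0,-0.034],"rotation":[0,0,0],"fingers":1},{"dp":[0,0,-0.06],"rotation":[0,0,0],"fingers":1},{"dp":[0,0,-0.09],"rotation":[0,0,0],"fingers":1},{"dp":[0,0,-0.12],"rotation":[0,0,0],"fingers":1},{"dp":[0,0,-0.15],"rotation":[0,0,0],"fingers":1},{"dp":[0,0,-0.175],"rotation":[0,0,0],"fingers":1},{"dp":[0,0,-0.187],"rotation":[0,0,0],"fingers":1},{"dp":[0,0,-0.19],"rotation":[0,0,0],"fingers":1},{"dp":[0,0,-0.19],"rotation":[0,0,0],"fingers":1}]' 50
python3 - <<'E'
from h import *
cv2.imwrite("pics/s5.png",cv2.resize(arm.get_image("scene")[60:300,350:510],None,fx=3,fy=2.5))
goal([.535,-.1475,.30],92.4)
E
```

```text
clock: 7.6
position: [0.4683, 0.2335, 0.3028]
ee_rot: [1.931, 2.477, 0.001]
force: [0.4, -0.0, -2.6]
width: 0.127
dp [-0.3857 -0.0282  0.0027] rot [0.0003 0.0002 0.2047] at [0.4682 0.2334 0.3026] t 7.65 w 0.12818210711355618 F [ 0.254   0.3992 -1.6988]
```

View pics/s5.png

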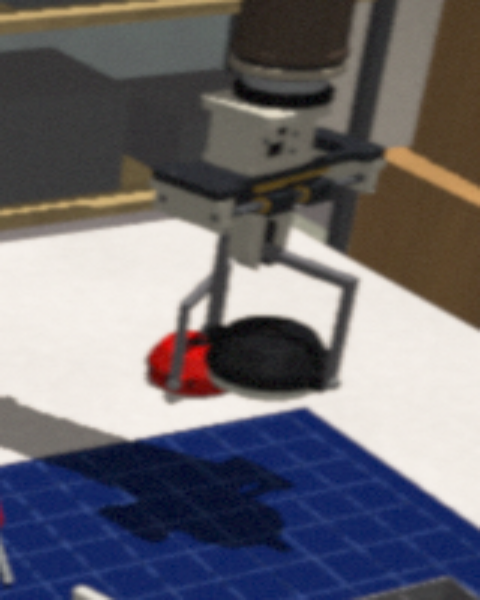

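The lamp is held and hanging level; its far bar end is at scene (468.7,172.8). I'll use that to check the grip offset.

```bash
python3 - <<'E'
from h import *
f=w("scene",(468.5,173),.3275);s=arm.observe()["position"];print(f,s,np.linalg.norm((f-s)[:2]),(f-s))
im=arm.get_image("top");cv2.imwrite("pics/t5.png",cv2.resize(im[150:330,120:320],None,fx=3.5,fy=3.3,interpolation=cv2.INTER_CUBIC))
E
```

```text
[0.5753 0.2478 0.3275] [0.4682 0.2334 0.3026] 0.1080810071055629 [0.1071 0.0144 0.0249]
```

View pics/t5.png

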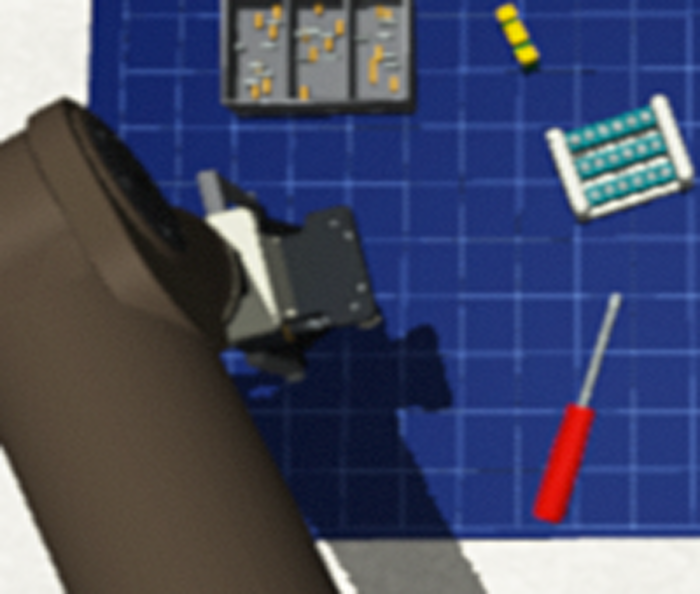

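```bash
python3 -c "
from h import *
f=w('top',(179.2,203),.3275);s=arm.observe()['position'];print(f-s)
goal([.533,-.147,.302],92.4)"
python3 -m pendant '[{"dp":[-0.01,-0.001,0],"rotation":[0,0,0.005],"fingers":1},{"dp":[-0.03,-0.002,0],"rotation":[0,0,0.015],"fingers":1},{"dp":[-0.06,-0.004,0],"rotation":[0,0,0.03],"fingers":1},{"dp":[-0.095,-0.007,0],"rotation":[0,0,0.05],"fingers":1},{"dp":[-0.13,-0.01,0],"rotation":[0,0,0.07],"fingers":1},{"dp":[-0.165,-0.012,0],"rotation":[0,0,0.09],"fingers":1},{"dp":[-0.2,-0.014,0],"rotation":[0,0,0.11],"fingers":1},{"dp":[-0.235,-0.017,0],"rotation":[0,0,0.13],"fingers":1},{"dp":[-0.265,-0.019,0],"rotation":[0,0,0.15],"fingers":1},{"dp":[-0.285,-0.021,0],"rotation":[0,0,0.17],"fingers":1},{"dp":[-0.298,-0.022,0],"rotation":[0,0,0.19],"fingers":1},{"dp":[-0.303,-0.023,0],"rotation":[0,0,0.2],"fingers":1},{"dp":[-0.305,-0.023,0],"rotation":[0,0,0.2047],"fingers":1},{"dp":[-0.305,-0.023,0],"rotation":[0,0,0.2047],"fingers":1}]' 50
python3 - <<'E'
from h import *
cv2.imwrite("pics/s6.png",arm.get_image("scene"));cv2.imwrite("pics/t6.png",arm.get_image("top"))
goal([.533,-.147,.302],92.4)
E
```

```text
[0.0918 0.0232 0.025 ]
dp [-0.3847 -0.03    0.0006] rot [0.0001 0.0003 0.2046] at [0.4682 0.2334 0.3025] t 7.7 w 0.12880948467462136 F [-0.0498 -0.7639 -2.6355]
clock: 9.45
position: [0.5203, -0.0671, 0.3025]
ee_rot: [-2.173, -2.269, -0.0]
force: [-0.2, 1.1, -3.7]
width: 0.124
dp [-0.0803  0.0092  0.0006] rot [0.0001 0.0001 0.0013] at [ 0.5203 -0.0672  0.3026] t 9.55 w 0.12168165645831586 F [-0.2886  0.2575 -2.2024]
```

View pics/s6.png

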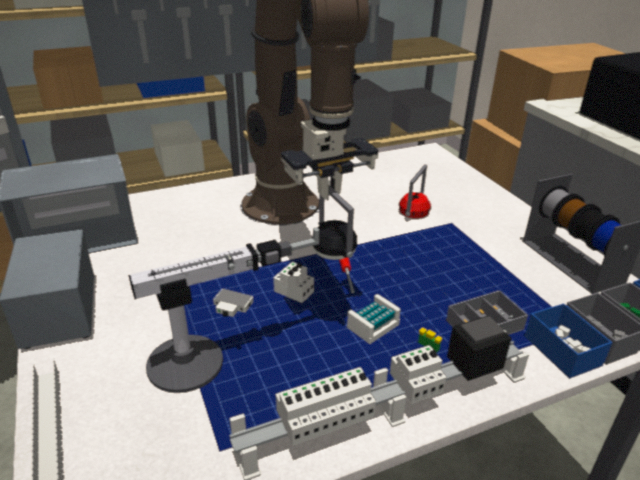

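View pics/t6.png

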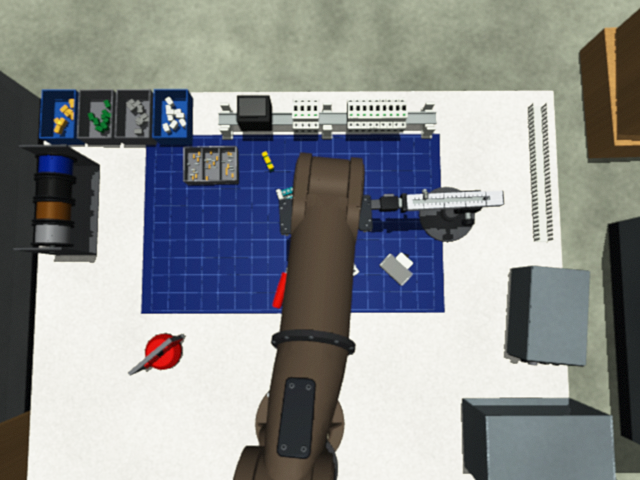

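The hook must pass between bar and housing, and at this height the housing rim is level with the hook tip and close to it. I'll back off along +y and lower before going in.

```bash
python3 -m pendant '[{"dp":[0.01,0,0],"rotation":[0,0,0],"fingers":1},{"dp":[0.03,0,0],"rotation":[0,0,0],"fingers":1},{"dp":[0.05,0,0],"rotation":[0,0,0],"fingers":1},{"dp":[0.055,0,0.015],"rotation":[0,0,0],"fingers":1},{"dp":[0.055,0.005,0.03],"rotation":[0,0,0],"fingers":1},{"dp":[0.055,0.009,0.033],"rotation":[0,0,0],"fingers":1},{"dp":[0.055,0.009,0.033],"rotation":[0,0,0],"fingers":1}]' 50
python3 - <<'E'
from h import *
im=arm.get_image("scene")[130:290,230:400]
cv2.imwrite("pics/s7.png",cv2.resize(im,None,fx=4.5,fy=3.7,interpolation=cv2.INTER_CUBIC))
goal([.534,-.147,.270],92.4)
E
```

```text
clock: 10.42
position: [0.5272, -0.0126, 0.2691]
ee_rot: [-2.174, -2.268, 0.001]
force: [-0.1, 1.1, -3.0]
width: 0.123
dp [-0.1346  0.0011 -0.0004] rot [-0.      0.0004  0.0001] at [ 0.5272 -0.0125  0.2695] t 10.475 w 0.1236277474018904 F [-1.5664  0.1798 -3.2339]
```

View pics/s7.png

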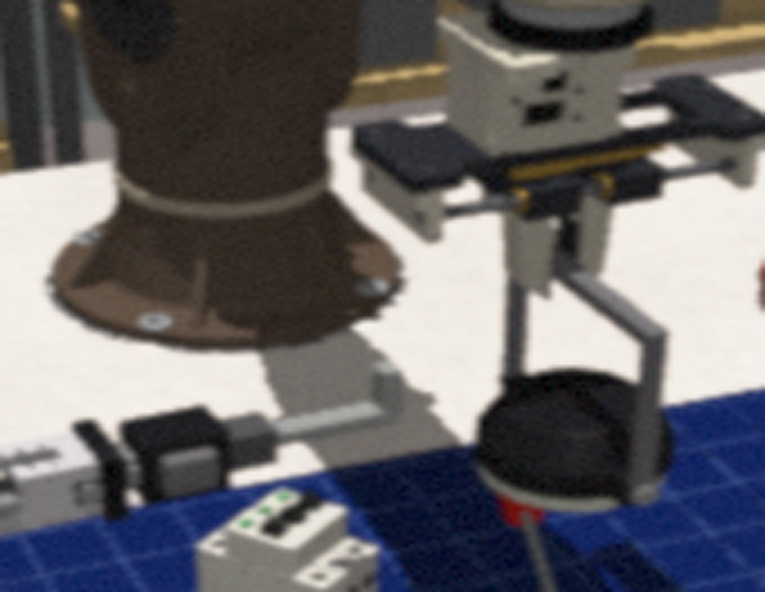

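```bash
python3 -c "
from h import *
f=w('scene',(376.7,219.5),.2943);s=arm.observe()['position'];print(f-s)"
python3 -m pendant '[{"dp":[-0.008,0,0],"rotation":[0,0,0],"fingers":1},{"dp":[-0.022,0,0],"rotation":[0,0,0],"fingers":1},{"dp":[-0.042,0,0],"rotation":[0,0,0],"fingers":1},{"dp":[-0.062,0,0],"rotation":[0,0,0],"fingers":1},{"dp":[-0.082,0,0],"rotation":[0,0,0],"fingers":1},{"dp":[-0.102,0.001,0],"rotation":[0,0,0],"fingers":1},{"dp":[-0.12,0.001,0],"rotation":[0,0,0],"fingers":1},{"dp":[-0.131,0.001,0],"rotation":[0,0,0],"fingers":1},{"dp":[-0.1346,0.001,0],"rotation":[0,0,0],"fingers":1},{"dp":[-0.1346,0.001,0],"rotation":[0,0,0],"fingers":1}]' 50
python3 - <<'E'
from h import *
im=arm.get_image("scene")[130:290,230:400]
cv2.imwrite("pics/s8.png",cv2.resize(im,None,fx=4.5,fy=3.7,interpolation=cv2.INTER_CUBIC))
goal([.534,-.147,.224],92.4)
E
```

```text
[0.1026 0.0017 0.0248]
clock: 11.72
position: [0.5339, -0.1467, 0.2695]
ee_rot: [-2.174, -2.268, 0.0]
force: [0.1, 0.1, -3.1]
width: 0.123
dp [-0.0007  0.      0.0455] rot [-0.0002 -0.      0.0009] at [ 0.5339 -0.1463  0.2695] t 11.775 w 0.1261054360776282 F [-0.0986  0.1579 -2.4428]
```

View pics/s8.png

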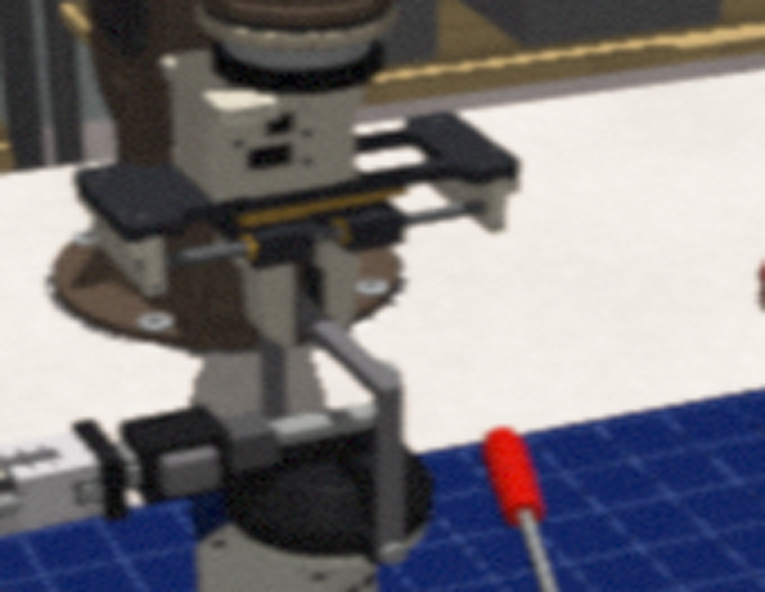

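The hook passes through the handle opening, with the tip at crop (385,390) behind the front upright. I'll lower.

```bash
python3 -m pendant '[{"dp":[0,0,0.005],"rotation":[0,0,0],"fingers":1},{"dp":[0,0,0.015],"rotation":[0,0,0],"fingers":1},{"dp":[0,0,0.025],"rotation":[0,0,0],"fingers":1},{"dp":[0,0,0.034],"rotation":[0,0,0],"fingers":1},{"dp":[0,0,0.040],"rotation":[0,0,0],"fingers":1},{"dp":[0,0,0.044],"rotation":[0,0,0],"fingers":1},{"dp":[0,0,0.0455],"rotation":[0,0,0],"fingers":1},{"dp":[0,0,0.0455],"rotation":[0,0,0],"fingers":1}]' 50
python3 - <<'E'
from h import *
im=arm.get_image("scene")[130:290,230:400]
cv2.imwrite("pics/s9.png",cv2.resize(im,None,fx=4.5,fy=3.7,interpolation=cv2.INTER_CUBIC))
goal([.534,-.147,.224],92.4)
E
```

```text
clock: 12.78
position: [0.5339, -0.1464, 0.2247]
ee_rot: [2.174, 2.268, 0.0]
force: [-3.4, 0.9, 3.8]
width: 0.121
dp [-0.0006  0.0001  0.0006] rot [ 0.0002 -0.0002  0.0008] at [ 0.5338 -0.1464  0.2246] t 12.825 w 0.1264114646167455 F [-4.9867  0.8411  3.8762]
```

View pics/s9.png

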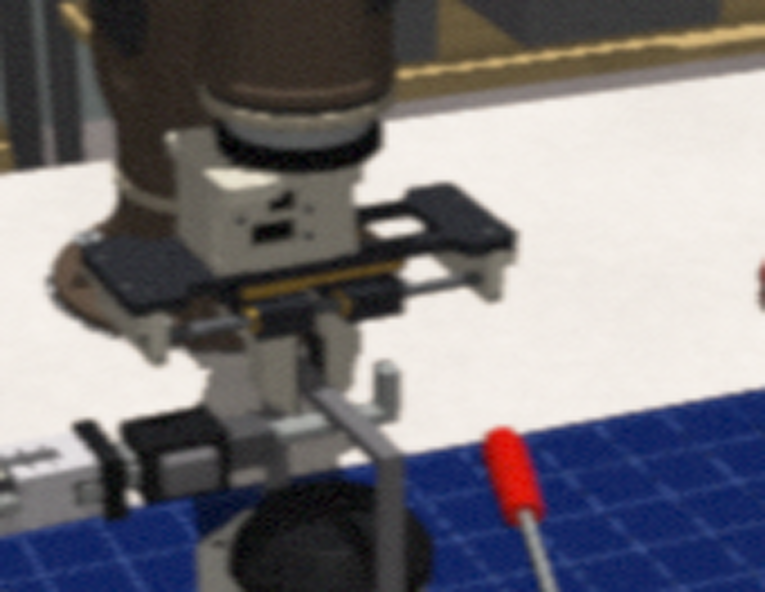

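The bar rests on the seat: the vertical force changed from -3 to +4 N. I'll ease it and open part way.

```bash
python3 -m pendant '[{"dp":[0,0,-0.0008],"rotation":[0,0,0],"fingers":1},{"dp":[0,0,-0.0008],"rotation":[0,0,0],"fingers":0.6},{"dp":[0,0,-0.0008],"rotation":[0,0,0],"fingers":0.3},{"dp":[0,0,-0.0008],"rotation":[0,0,0],"fingers":0.1},{"dp":[0,0,-0.0008],"rotation":[0,0,0],"fingers":0.1},{"dp":[0,0,-0.0008],"rotation":[0,0,0],"fingers":0.1},{"dp":[0,0,-0.0008],"rotation":[0,0,0],"fingers":0.1},{"dp":[0,0,-0.0008],"rotation":[0,0,0],"fingers":0.1}]' 40
python3 - <<'E'
from h import *
im=arm.get_image("scene")[130:290,230:400]
cv2.imwrite("pics/s10.png",cv2.resize(im,None,fx=4.5,fy=3.7,interpolation=cv2.INTER_CUBIC))
goal([.534,-.147,.224],92.4)
E
```

```text
clock: 13.82
position: [0.5339, -0.1464, 0.2254]
ee_rot: [2.173, 2.268, 0.0]
force: [-1.1, -0.3, 0.3]
width: 0.45
dp [-0.0007  0.0001  0.0014] rot [ 0.0002 -0.0002  0.0008] at [ 0.5339 -0.1463  0.2254] t 13.875 w 0.4496333817577653 F [ 0.0935 -0.1801  0.2509]
```

View pics/s10.png

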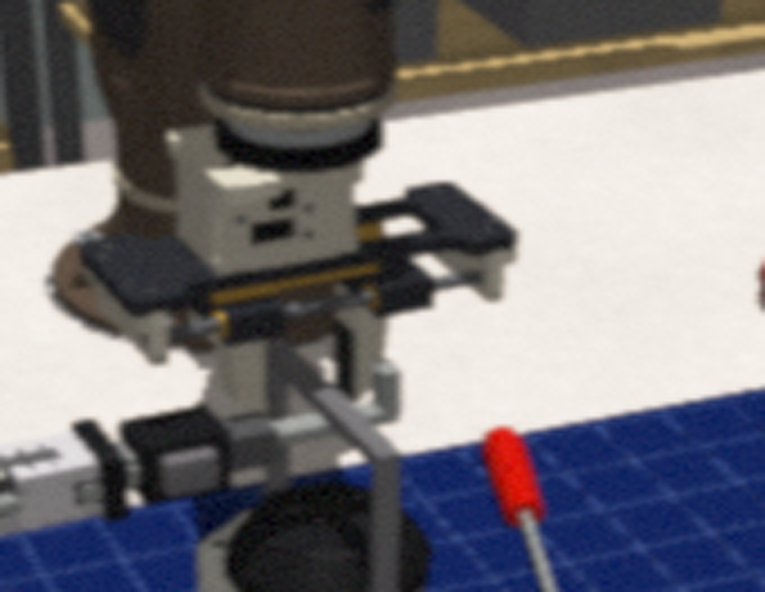

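The lamp hangs free. I'll raise straight up.

```bash
python3 -m pendant '[{"dp":[0,0,-0.01],"rotation":[0,0,0],"fingers":0.1},{"dp":[0,0,-0.03],"rotation":[0,0,0],"fingers":0.1},{"dp":[0,0,-0.06],"rotation":[0,0,0],"fingers":0.1},{"dp":[0,0,-0.09],"rotation":[0,0,0],"fingers":-0.3},{"dp":[0,0,-0.11],"rotation":[0,0,0],"fingers":-0.6},{"dp":[0,0,-0.115],"rotation":[0,0,0],"fingers":-0.6},{"dp":[0,0,-0.115],"rotation":[0,0,0],"fingers":-0.6}]' 40
python3 - <<'E'
from h import *
im=arm.get_image("scene")[190:330,200:400]
cv2.imwrite("pics/s11.png",cv2.resize(im,None,fx=4,fy=4,interpolation=cv2.INTER_CUBIC))
im=arm.get_image("top");cv2.imwrite("pics/t11.png",im)
goal([.571,-.2213,.34],2.4)
E
```

```text
clock: 14.75
position: [0.5338, -0.1463, 0.3404]
ee_rot: [2.173, 2.268, 0.001]
force: [0.3, 0.4, -0.3]
width: 0.79
dp [-0.0766  0.0343 -0.0005] rot [-0.0013  0.0006  1.5716] at [ 0.5334 -0.1462  0.3396] t 14.85 w 0.7988125780574467 F [-0.2288  0.8176  0.1619]
```

View pics/s11.png

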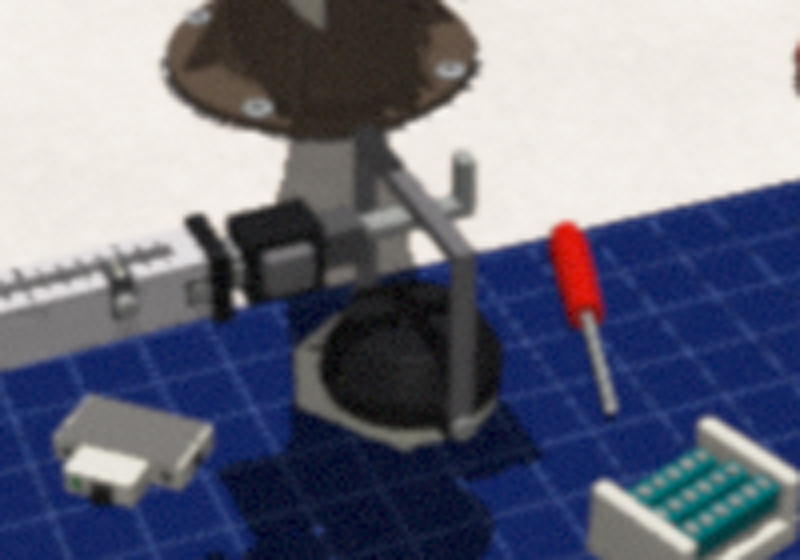

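View pics/t11.png

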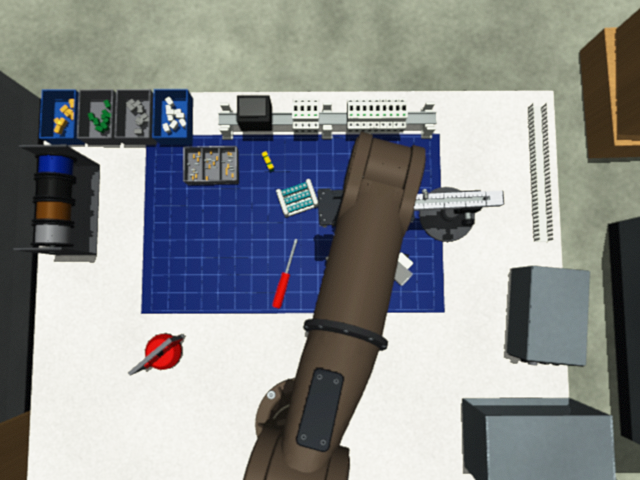

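```bash
python3 -m pendant '[{"dp":[-0.006,0.003,0],"rotation":[0,0,0.13],"fingers":-0.6},{"dp":[-0.013,0.006,0],"rotation":[0,0,0.27],"fingers":-0.6},{"dp":[-0.02,0.009,0],"rotation":[0,0,0.41],"fingers":-0.6},{"dp":[-0.027,0.012,0],"rotation":[0,0,0.55],"fingers":-0.6},{"dp":[-0.034,0.015,0],"rotation":[0,0,0.69],"fingers":-0.6},{"dp":[-0.041,0.018,0],"rotation":[0,0,0.83],"fingers":-0.6},{"dp":[-0.048,0.021,0],"rotation":[0,0,0.97],"fingers":-0.6},{"dp":[-0.055,0.024,0],"rotation":[0,0,1.11],"fingers":-0.6},{"dp":[-0.062,0.027,0],"rotation":[0,0,1.25],"fingers":-0.6},{"dp":[-0.07,0.031,0],"rotation":[0,0,1.39],"fingers":-0.6},{"dp":[-0.0766,0.0343,0],"rotation":[0,0,1.51],"fingers":-0.6},{"dp":[-0.0766,0.0343,0],"rotation":[0,0,1.5716],"fingers":-0.6},{"dp":[-0.0766,0.0343,0],"rotation":[0,0,1.5716],"fingers":-0.6},{"dp":[-0.0766,0.0343,0],"rotation":[0,0,1.5716],"fingers":-0.6}]' 35
python3 - <<'E'
from h import *
im=arm.get_image("scene")[130:330,150:400]
cv2.imwrite("pics/s12.png",cv2.resize(im,None,fx=3.2,fy=3,interpolation=cv2.INTER_CUBIC))
im=arm.get_image("top")[150:250,320:520];cv2.imwrite("pics/t12.png",cv2.resize(im,None,fx=4,fy=4,interpolation=cv2.INTER_CUBIC))
goal([.571,-.2213,.213],2.4)
E
```

```text
clock: 16.6
position: [0.5708, -0.2211, 0.339]
ee_rot: [-3.14, -0.068, 0.003]
force: [0.7, -0.3, 0.1]
width: 0.802
dp [0.0003 0.0002 0.1263] rot [-0.0006  0.0014  0.0011] at [ 0.5709 -0.2212  0.3393] t 16.7 w 0.8051934511715535 F [ 0.0123  0.0463 -0.3083]
```

View pics/s12.png

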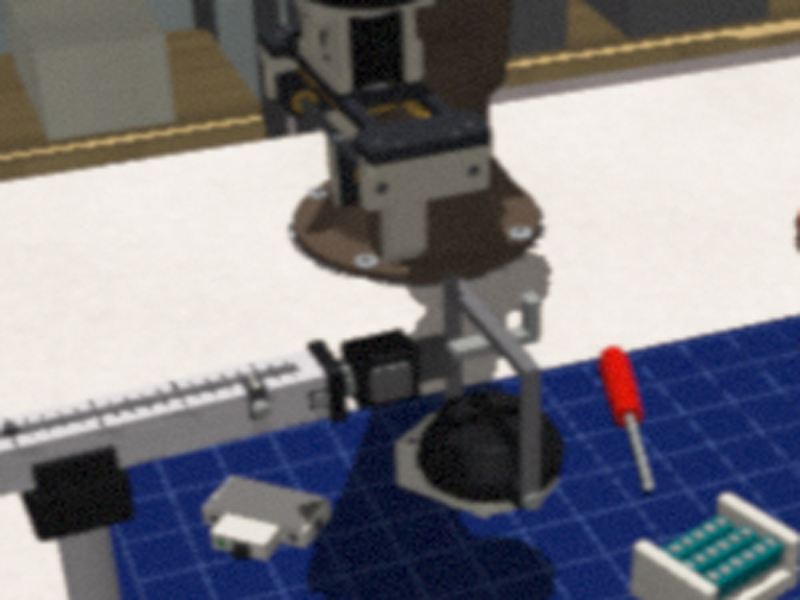

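View pics/t12.png

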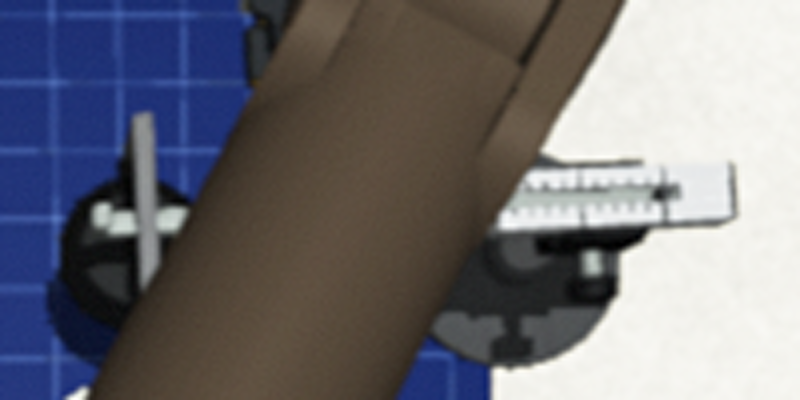

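The lamp hangs properly, with its bar crossing the hook at top-crop (145,220). Now down to the end block.

```bash
python3 -m pendant '[{"dp":[0.001,0,0.015],"rotation":[0,0,0],"fingers":-0.6},{"dp":[0.001,0,0.04],"rotation":[0,0,0],"fingers":-0.6},{"dp":[0.001,0,0.07],"rotation":[0,0,0],"fingers":-0.6},{"dp":[0.001,0,0.09],"rotation":[0,0,0],"fingers":-0.6},{"dp":[0.001,0,0.11],"rotation":[0,0,0],"fingers":-0.6},{"dp":[0.001,0,0.122],"rotation":[0,0,0],"fingers":-0.6},{"dp":[0.001,0,0.1263],"rotation":[0,0,0],"fingers":-0.6},{"dp":[0.001,0,0.1263],"rotation":[0,0,0],"fingers":-0.6}]' 35
python3 - <<'E'
from h import *
im=arm.get_image("scene")[130:330,150:400]
cv2.imwrite("pics/s13.png",cv2.resize(im,None,fx=3.2,fy=3,interpolation=cv2.INTER_CUBIC))
goal([.5715,-.2213,.213],2.4)
E
```

```text
clock: 17.7
position: [0.5717, -0.2211, 0.2131]
ee_rot: [-3.14, -0.067, 0.002]
force: [0.5, 0.6, -0.1]
width: 0.798
dp [-0.0004  0.0001  0.0005] rot [-0.0004  0.0007  0.0011] at [ 0.5719 -0.2212  0.2135] t 17.75 w 0.802187335544613 F [-0.1703 -0.5485  0.0147]
```

View pics/s13.png

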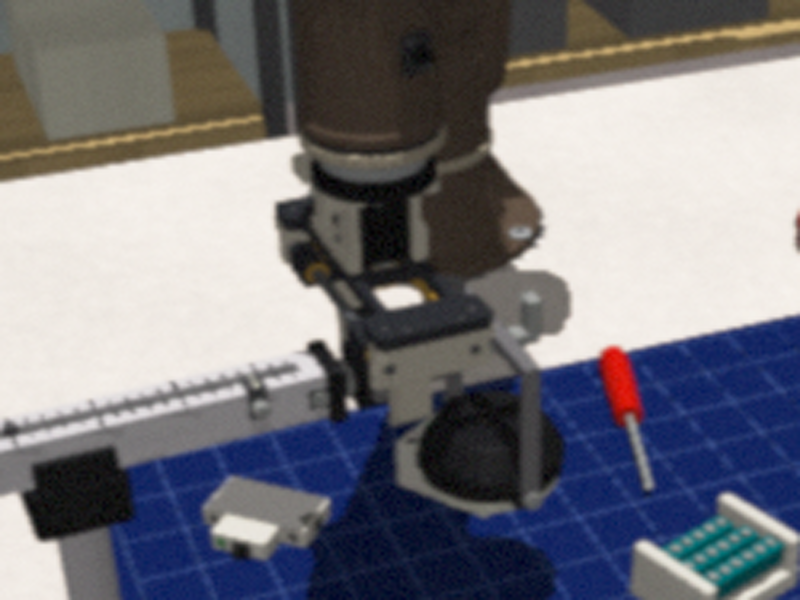

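The fingers stand either side of the block. Now squeeze.

```bash
python3 -m pendant '[{"dp":[0,0,0],"rotation":[0,0,0],"fingers":0},{"dp":[0,0,0],"rotation":[0,0,0],"fingers":0.2},{"dp":[0,0,0],"rotation":[0,0,0],"fingers":1},{"dp":[0,0,0],"rotation":[0,0,0],"fingers":1},{"dp":[0,0,0],"rotation":[0,0,0],"fingers":1},{"dp":[0,0,0],"rotation":[0,0,0],"fingers":1},{"dp":[0,0,0],"rotation":[0,0,0],"fingers":1},{"dp":[0,0,0],"rotation":[0,0,0],"fingers":1},{"dp":[0,0,0],"rotation":[0,0,0],"fingers":1},{"dp":[0,0,0],"rotation":[0,0,0],"fingers":1}]' 40
python3 -c "
from h import *
goal([.5715,-.2213,.213],2.4)"
```

```text
clock: 19.0
position: [0.5721, -0.2213, 0.2136]
ee_rot: [-3.141, -0.068, 0.0]
force: [0.6, 0.3, 2.4]
width: 0.353
dp [-0.0006 -0.      0.0006] rot [-0.0002  0.0003  0.0011] at [ 0.5721 -0.2213  0.2136] t 19.0 w 0.3532733242669607 F [0.6225 0.3493 2.367 ]
```

The width is 32.5 mm, so the button is in (33 mm expected). I'll draw the boom out slowly along tool -y, first 100 mm.

```bash
python3 -m pendant '[{"dp":[0,-0.001,0],"rotation":[0,0,0],"fingers":1},{"dp":[0,-0.003,0],"rotation":[0,0,0],"fingers":1},{"dp":[0,-0.007,0],"rotation":[0,0,0],"fingers":1},{"dp":[0,-0.012,0],"rotation":[0,0,0],"fingers":1},{"dp":[0,-0.018,0],"rotation":[0,0,0],"fingers":1},{"dp":[0,-0.025,0],"rotation":[0,0,0],"fingers":1},{"dp":[0,-0.032,0],"rotation":[0,0,0],"fingers":1},{"dp":[0,-0.039,0],"rotation":[0,0,0],"fingers":1},{"dp":[0,-0.046,0],"rotation":[0,0,0],"fingers":1},{"dp":[0,-0.053,0],"rotation":[0,0,0],"fingers":1},{"dp":[0,-0.06,0],"rotation":[0,0,0],"fingers":1},{"dp":[0,-0.067,0],"rotation":[0,0,0],"fingers":1},{"dp":[0,-0.074,0],"rotation":[0,0,0],"fingers":1},{"dp":[0,-0.081,0],"rotation":[0,0,0],"fingers":1},{"dp":[0,-0.087,0],"rotation":[0,0,0],"fingers":1},{"dp":[0,-0.092,0],"rotation":[0,0,0],"fingers":1},{"dp":[0,-0.096,0],"rotation":[0,0,0],"fingers":1},{"dp":[0,-0.099,0],"rotation":[0,0,0],"fingers":1},{"dp":[0,-0.1,0],"rotation":[0,0,0],"fingers":1},{"dp":[0,-0.1,0],"rotation":[0,0,0],"fingers":1}]' 40
python3 - <<'E'
from h import *
im=arm.get_image("scene");cv2.imwrite("pics/s14.png",im)
cv2.imwrite("pics/s14c.png",cv2.resize(im[235:295,140:260],None,fx=6.6,fy=6.6,interpolation=cv2.INTER_CUBIC))
im=arm.get_image("top")[160:230,400:520];cv2.imwrite("pics/t14.png",cv2.resize(im,None,fx=6.6,fy=6.6,interpolation=cv2.INTER_CUBIC))
goal([.5715,-.2213,.213],2.4)
E
```

```text
clock: 21.5
position: [0.5678, -0.123, 0.2136]
ee_rot: [3.139, 0.066, 0.0]
force: [3.2, -5.6, -1.7]
width: 0.35
dp [-0.0004  0.0984  0.0008] rot [0.0018 0.     0.0001] at [ 0.5678 -0.1229  0.2136] t 21.6 w 0.35740155826476916 F [ 2.5187 -5.4344 -1.981 ]
```

View pics/s14.png

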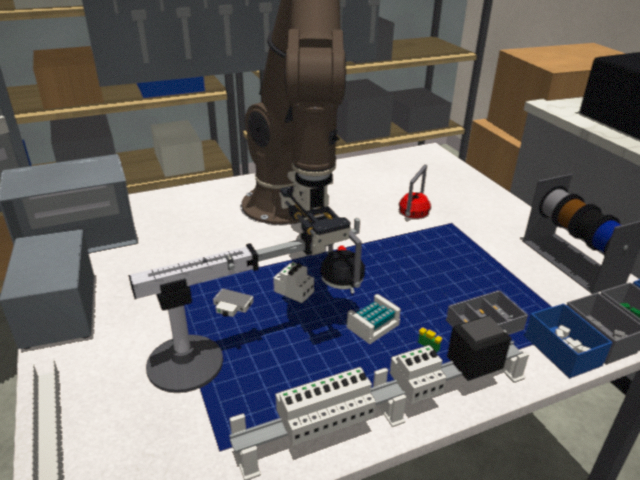

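View pics/s14c.png

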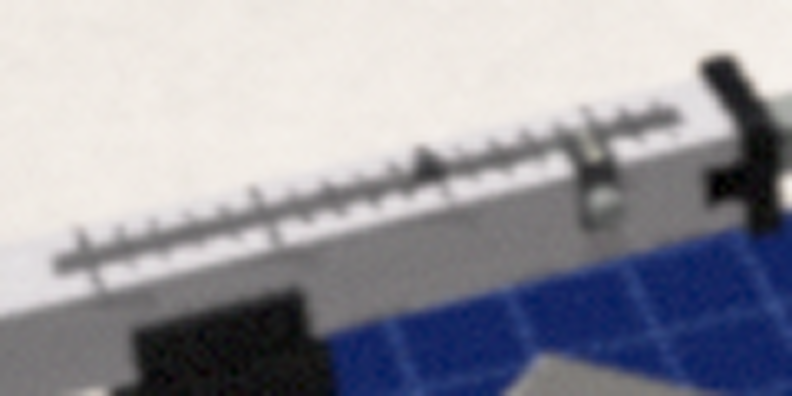

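View pics/t14.png

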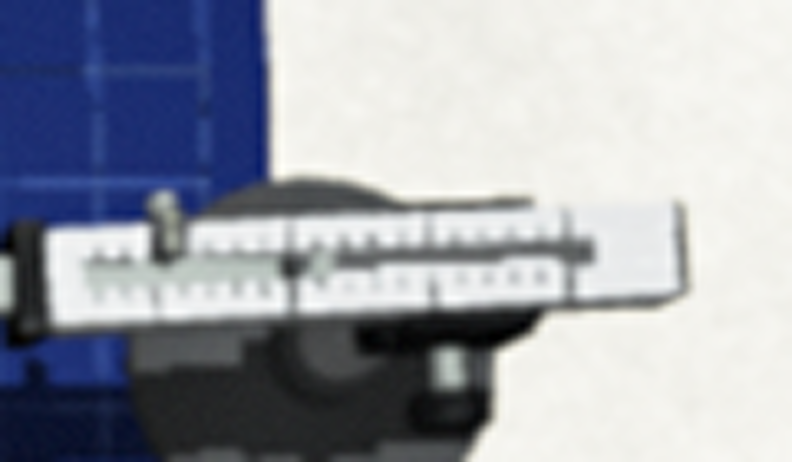

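The boom is out 100 mm: the stud is at top-crop (292,263) on the 100 mm line, and the clip nib is at about (171,255), near 144 mm. The lamp is still on the hook. I'll draw another 40 mm.

```bash
python3 -m pendant '[{"dp":[0,-0.001,0],"rotation":[0,0,0],"fingers":1},{"dp":[0,-0.003,0],"rotation":[0,0,0],"fingers":1},{"dp":[0,-0.007,0],"rotation":[0,0,0],"fingers":1},{"dp":[0,-0.012,0],"rotation":[0,0,0],"fingers":1},{"dp":[0,-0.018,0],"rotation":[0,0,0],"fingers":1},{"dp":[0,-0.024,0],"rotation":[0,0,0],"fingers":1},{"dp":[0,-0.03,0],"rotation":[0,0,0],"fingers":1},{"dp":[0,-0.034,0],"rotation":[0,0,0],"fingers":1},{"dp":[0,-0.037,0],"rotation":[0,0,0],"fingers":1},{"dp":[0,-0.039,0],"rotation":[0,0,0],"fingers":1},{"dp":[0,-0.04,0],"rotation":[0,0,0],"fingers":1},{"dp":[0,-0.04,0],"rotation":[0,0,0],"fingers":1}]' 40
python3 - <<'E'
from h import *
im=arm.get_image("scene");cv2.imwrite("pics/s15.png",im)
cv2.imwrite("pics/s15c.png",cv2.resize(im[240:275,205:255],None,fx=15,fy=15,interpolation=cv2.INTER_CUBIC))
im=arm.get_image("top")[180:220,405:455];cv2.imwrite("pics/t15.png",cv2.resize(im,None,fx=14,fy=14,interpolation=cv2.INTER_CUBIC))
goal([.5715,-.2213,.213],2.4)
E
```

```text
clock: 23.1
position: [0.5661, -0.0849, 0.2136]
ee_rot: [3.137, 0.064, 0.001]
force: [1.8, -5.7, -0.9]
width: 0.355
dp [-0.0002  0.1366  0.0011] rot [ 0.004  -0.0003 -0.0013] at [ 0.5661 -0.0848  0.2136] t 23.2 w 0.3537999085349794 F [ 2.2639 -6.1396 -0.746 ]
```

View pics/s15c.png

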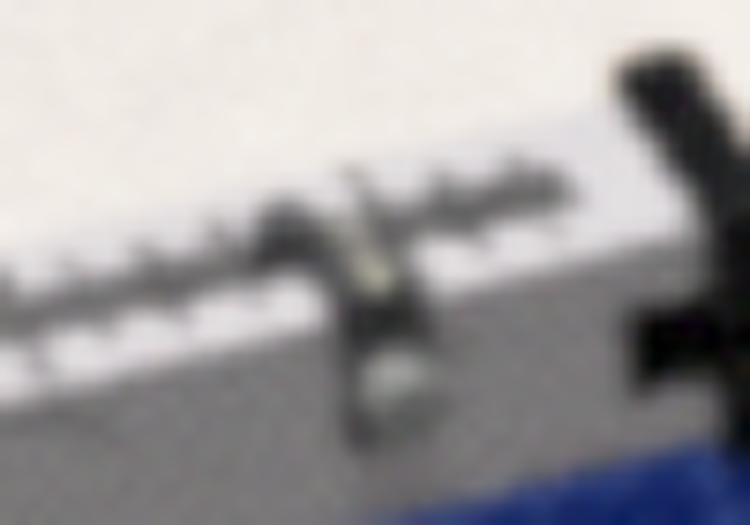

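View pics/t15.png

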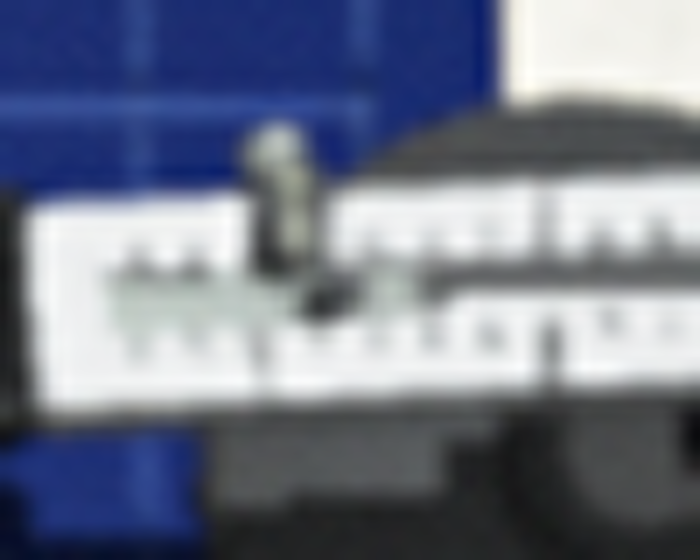

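View pics/s15.png

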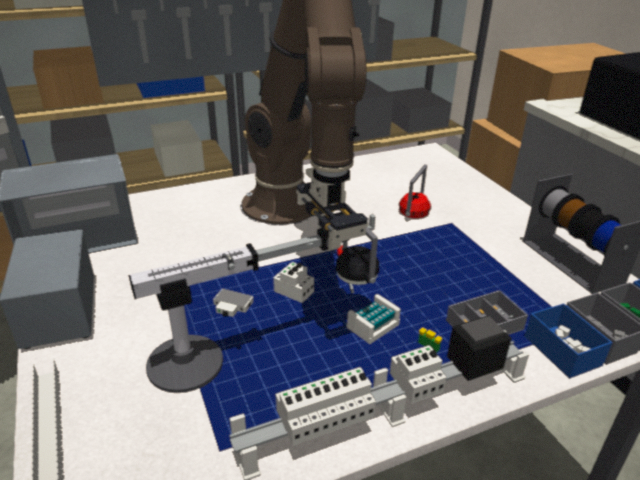

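The stud is at top-crop (318,298), about 140 mm, and the clip at about (282,265), about 146 mm; the scene view gives a gap of 7–8 mm. I'll draw 6.5 mm further.

```bash
python3 -m pendant '[{"dp":[0,-0.002,0],"rotation":[0,0,0],"fingers":1},{"dp":[0,-0.004,0],"rotation":[0,0,0],"fingers":1},{"dp":[0,-0.006,0],"rotation":[0,0,0],"fingers":1},{"dp":[0,-0.0075,0],"rotation":[0,0,0],"fingers":1},{"dp":[0,-0.008,0],"rotation":[0,0,0],"fingers":1},{"dp":[0,-0.008,0],"rotation":[0,0,0],"fingers":1},{"dp":[0,-0.008,0],"rotation":[0,0,0],"fingers":1},{"dp":[0,-0.008,0],"rotation":[0,0,0],"fingers":1}]' 40
python3 - <<'E'
from h import *
im=arm.get_image("scene");cv2.imwrite("pics/s16.png",cv2.resize(im[200:300,270:410],None,fx=5,fy=5))
cv2.imwrite("pics/s16c.png",cv2.resize(im[240:275,205:255],None,fx=15,fy=15,interpolation=cv2.INTER_CUBIC))
im=arm.get_image("top")[180:220,405:455];cv2.imwrite("pics/t16.png",cv2.resize(im,None,fx=14,fy=14,interpolation=cv2.INTER_CUBIC))
goal([.5715,-.2213,.213],2.4)
E
```

```text
clock: 24.2
position: [0.5659, -0.0788, 0.2136]
ee_rot: [3.135, 0.062, 0.001]
force: [4.1, -6.3, -0.4]
width: 0.359
dp [0.     0.1426 0.0016] rot [ 0.0064 -0.0008 -0.0026] at [ 0.5659 -0.0788  0.2136] t 24.3 w 0.35558897449925925 F [ 2.5344 -7.0997 -2.3489]
```

View pics/s16c.png

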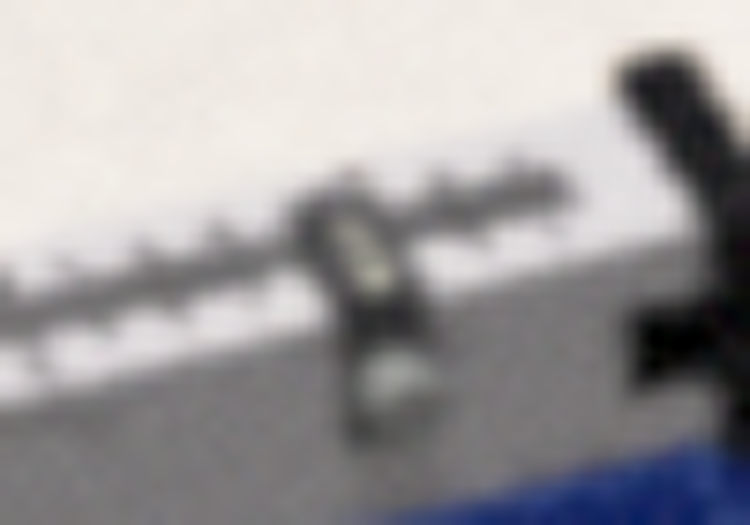

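View pics/t16.png

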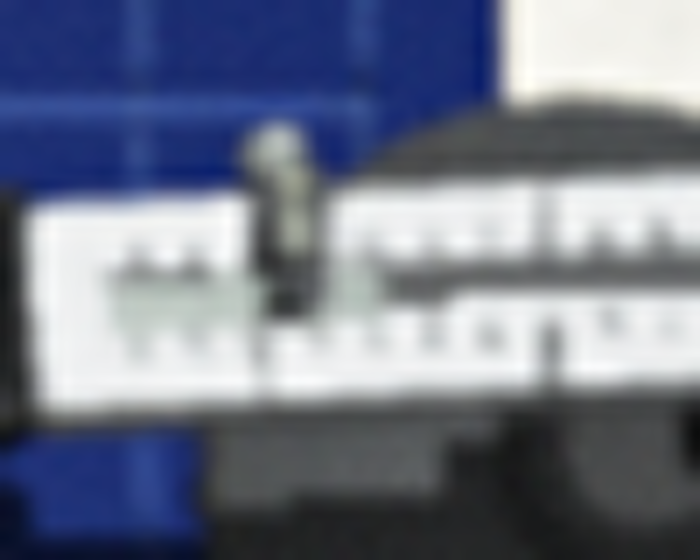

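View pics/s16.png

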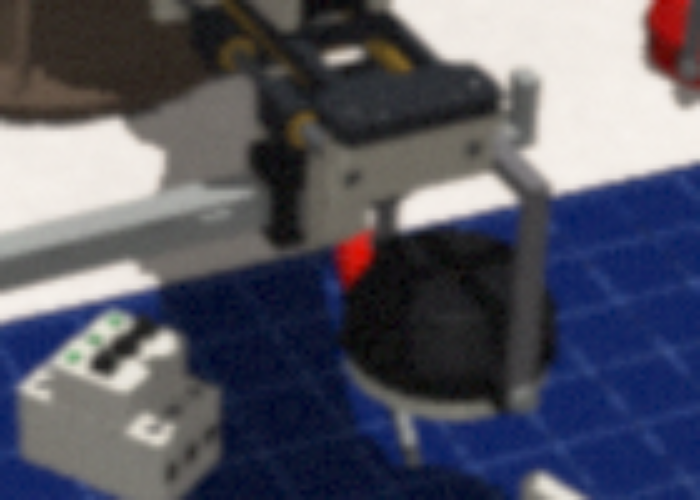

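The stud is under the nib: top-crop about (290,300) against the clip at about 286, and about 1–2 mm short in the scene view. I'll nudge a little further and let it settle.

```bash
python3 -m pendant '[{"dp":[0,-0.002,0],"rotation":[0,0,0],"fingers":1},{"dp":[0,-0.003,0],"rotation":[0,0,0],"fingers":1},{"dp":[0,-0.0035,0],"rotation":[0,0,0],"fingers":1},{"dp":[0,-0.0035,0],"rotation":[0,0,0],"fingers":1},{"dp":[0,-0.0035,0],"rotation":[0,0,0],"fingers":1},{"dp":[0,-0.0035,0],"rotation":[0,0,0],"fingers":1},{"dp":[0,-0.0035,0],"rotation":[0,0,0],"fingers":1},{"dp":[0,-0.0035,0],"rotation":[0,0,0],"fingers":1},{"dp":[0,-0.0035,0],"rotation":[0,0,0],"fingers":1},{"dp":[0,-0.0035,0],"rotation":[0,0,0],"fingers":1},{"dp":[0,-0.0035,0],"rotation":[0,0,0],"fingers":1},{"dp":[0,-0.0035,0],"rotation":[0,0,0],"fingers":1},{"dp":[0,-0.0035,0],"rotation":[0,0,0],"fingers":1},{"dp":[0,-0.0035,0],"rotation":[0,0,0],"fingers":1}]' 40
python3 - <<'E'
from h import *
im=arm.get_image("scene");a=cv2.resize(im[240:275,205:255],(525,368),interpolation=cv2.INTER_CUBIC)
b=cv2.resize(arm.get_image("top")[180:220,405:455],(525,420),interpolation=cv2.INTER_CUBIC)
cv2.imwrite("pics/c17a.png",a);cv2.imwrite("pics/c17b.png",b)
for i in range(4): arm.get_image("top")
im2=arm.get_image("scene");cv2.imwrite("pics/s17.png",cv2.resize(im2[180:310,250:420],None,fx=4,fy=4))
print(cv2.absdiff(im,im2)[200:300,330:390].mean())
goal([.5715,-.2213,.213],2.4)
E
```

```text
clock: 26.05
position: [0.5658, -0.0772, 0.2136]
ee_rot: [3.132, 0.06, 0.002]
force: [3.0, -7.0, -2.1]
width: 0.36
3.0199444444444445
dp [0.0002 0.1442 0.0019] rot [ 0.0088 -0.0011 -0.0038] at [ 0.5658 -0.0772  0.2136] t 26.4 w 0.3617455395906082 F [ 2.8013 -6.075  -0.9187]
```

View pics/c17a.png

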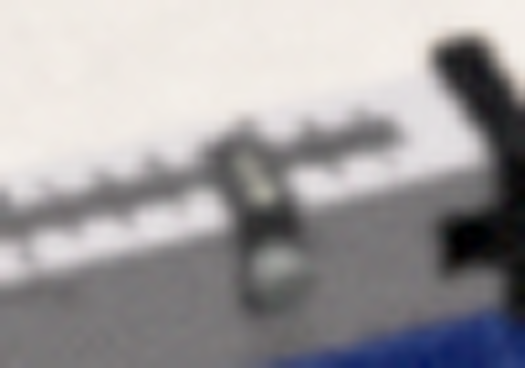

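View pics/c17b.png

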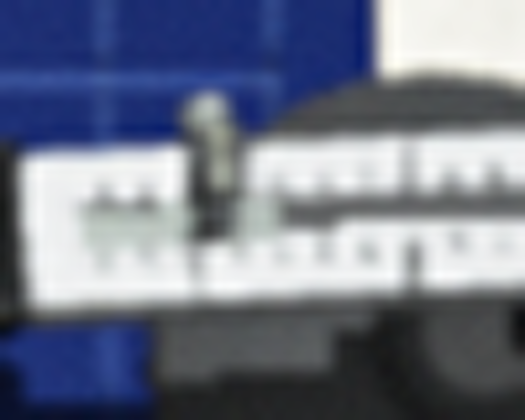

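View pics/s17.png

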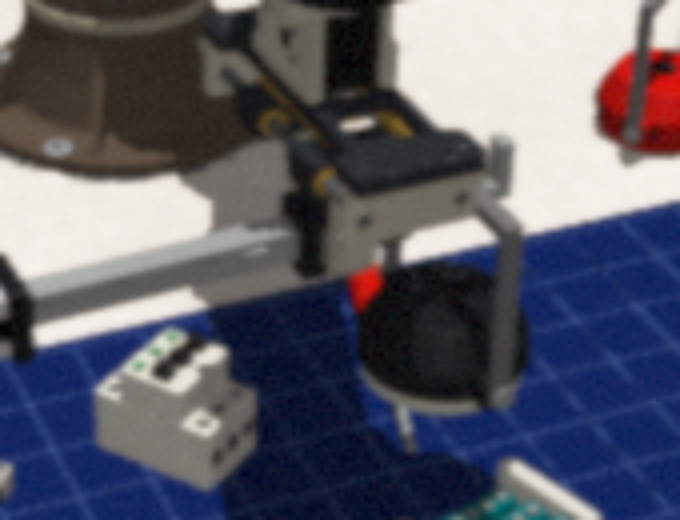

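The stud lies level with the clip: top-crop 212 against 213, which is under 1 mm. The lamp hangs upright and still, and the tool pose has not drifted in 0.35 s, so I'm handing in.

```bash
python3 -c "
from cell import arm
print(arm.sign_off())"
```

```text
the job is handed in; nothing more can be done
None
```

I hung the black work lamp by its handle on the parked boom's hook and let go. Then I squeezed the end block, drew the boom out to the marker clip, and handed in still holding it at about 26 s. No verdict was reported.

**Last checks:**
- **Lock button:** the grip closed to 32.5 mm before I drew the boom, against the 33 mm given for the button fully in.
- **Stud and clip:** the tool had moved about 144 mm and I read the clip at about 145 mm. The stud and clip were level to about 1 mm in the top view. In the scene view the clip partly hides the stud, so that only agrees to about 2 mm.
- **Lamp and holding:** the lamp looked upright and steady on the hook, and only the hook was carrying it. The grip held at 33 mm, the boom's spring pulled about 6–7 N on the tool, and its position did not drift over 0.35 s.
- **Clip and other things:** the clip stayed at the same pixels. I saw nothing else on the bench move, but I did not measure the other objects.

**What went wrong on the way:**
- My first grip on the lamp missed because I lifted before the fingers had closed. The lamp did not visibly move, and the second try held.
- My first approach to the hook was too high, with the lamp's rim close to the hook tip. I backed off and came in lower. I felt no clear contact.

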